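Show the next painter which paint goes where

TASK

Show the next painter what to do: point at the yellow-lidded paint pot, with your fingertips just above the middle of its lid (1 to 5 cm), without touching it, for about two seconds, then in the same way point at the bare, unpainted cup lid on the collage board, and then press the red button all the way down and let go to start the turn. On the way do not bring the fingertips down over any other pot or cup lid, and leave the pots, the collage and the loose things on the table untouched.

Things in the scene. Friction and masses are not known exactly. Their poses are not given: they have to be found in the camera images.
- pot_yellow: loose closed paint pot with a yellow screw lid and a yellow band on its white body; standing upright, 64 mm across the lid, 72 mm tall, 140 to 280 g; origin at the centre of its underside, z up
- pot_yellow_top (a point): centre of the top face of the yellow pot's lid
- pot_blue: loose closed paint pot with a dark blue screw lid and a dark blue band on its white body; standing upright, 64 mm across the lid, 72 mm tall, 140 to 280 g; origin at the centre of its underside, z up
- pot_blue_top (a point): centre of the top face of the dark blue pot's lid
- pot_green: loose closed paint pot with a green screw lid and a green band on its white body; standing upright, 64 mm across the lid, 72 mm tall, 140 to 280 g; origin at the centre of its underside, z up
- pot_green_top (a point): centre of the top face of the green pot's lid
- pot_mauve: loose closed paint pot with a mauve (pinkish purple) screw lid and a mauve (pinkish purple) band on its white body; standing upright, 64 mm across the lid, 72 mm tall, 140 to 280 g; origin at the centre of its underside, z up
- pot_mauve_top (a point): centre of the top face of the mauve (pinkish purple) pot's lid
- lid_bare: round cup lid glued flat onto the collage board, bare white, with no paint on it; 86 mm across at the rim, 72 mm across the top face, 16 mm tall; origin at the centre of its underside, z up
- lid_bare_top (a point): centre of the top face of that cup lid, 28 mm above the table
- lid_lime: round cup lid glued flat onto the collage board, white with lime and olive green paint patches; 86 mm across at the rim, 72 mm across the top face, 16 mm tall; origin at the centre of its underside, z up
- lid_lime_top (a point): centre of the top face of that cup lid, 28 mm above the table
- lid_mauve: round cup lid glued flat onto the collage board, white with mauve and sky-blue paint patches; 86 mm across at the rim, 72 mm across the top face, 16 mm tall; origin at the centre of its underside, z up
- lid_mauve_top (a point): centre of the top face of that cup lid, 28 mm above the table
- board: fixed cardboard collage board lying flat on the table, 260 x 310 mm, 12 mm thick, with three cup lids, a white square painted lime green in the middle, four open pulp cells (14 mm tall) and three cardboard tubes (20 mm tall) glued on; origin at the centre of its underside, x and y along its sides
- turn_button (a joint): travel of the red push button that starts the painter's turn: 0 up, 0.006 m fully down; sprung, about 5 N to hold fully down, comes up by itself
- turn_button_top (a point): centre of the top of the red button's cap, moving with it (cap 44 mm across, its top 22 mm above the table when up; in a round grey housing 60 mm across and 12 mm tall fixed to the table); it is pressed straight down
- glue: loose white glue bottle with an orange cap, 50 mm across, 140 mm tall; origin under its centre
- tube: loose cardboard tube standing upright, 46 mm across, 100 mm tall; origin under its centre
- brush: loose paint brush lying flat, 180 mm long along its x; origin at about its middle, on the table
- block_a: loose dark brown wooden block 60 x 35 x 35 mm; origin under its centre
- block_b: loose sky-blue block 45 x 45 x 30 mm; origin under its centre
Things that resemble listed ones, but are neither listed nor needed, are in the scene too. Of the things shaped like the part that bears turn_button, the grey one is meant.

How it is judged:
By the outcome, as a careful person would: the job done as asked, in the order asked, and still so for the second after the job is handed in, with the robot touching nothing.
It also fails if it takes over 59 s, if anything falls off the work surface, if the arm or the gripper's body presses on something with over 40 N, if the wrist force passes 120 N, or if a joint passes its speed limit or range.

ROBOT

A 6-joint arm with a two-finger parallel gripper is mounted at the origin on the work surface. World frame = base frame: x ahead of the robot, y to its left, z up, the work surface at z = 0. Lengths are in m, angles in degrees, forces in N, time in s.
With the tool pointing down it reaches from about 0.25 to 0.725 m from the base axis. Payload 9.7 kg.
Tool frame: the origin (TCP) lies at the very end of the fingers, on their centre line; the grasp point (between the pads) lies 19 mm behind it; y points along the fingers, x is the direction in which the jaws open and shut, and the axes are right-handed (so a half turn about y gives the same grasp; the last joint's range is limited). The gripper opens to 85 mm and grips with 20 to 120 N. Pads are 22 mm wide; open, the fingers measure 114 mm over their backs; the gripper's body (76 mm by 85 mm) begins 54 mm behind the grasp point. The pads swing forward as they close: fully open they stand 13 mm farther back than shut.
Start: joints at [-74.026, 4.979, 10.078, 95.1, 0, 90], TCP at [0.151, -0.529, 0.231] pointing down, gripper open.
Joint ranges: [-179.16, 179.16], [-48.56, 103.87], [-65.8, 70.77], [-126.05, 130.52], [-82.76, 87.17], [-180, 180]. Speed limits (degrees/s): [127.2, 127.2, 147.25, 180, 180, 180].

INTERFACE

Orientations are given as [roll, pitch, yaw] about the fixed x, y, z axes, in that order (R = Rz(yaw) Ry(pitch) Rx(roll)).
In Python, from workcell import bot gives the robot as it stands.
- The arm moves only by the shell command python3 -m jog 'ROWS' [FORCE]. ROWS is JSON, a list of rows, each a list of 7 numbers: the closure, from 0 (fully open) to 1 (shut), then the shift along the world's x, y, z in units of 25 mm (1.0 is 25 mm), then the turn, a rotation vector about the world's x, y, z in units of 5 degrees (1.0 is 5 degrees). A call has 1 to 5 rows; each row is the pose to reach, as a shift and turn from the pose commanded when the call began; what a row does not reach only later rows make up. A row lasts 1/10 s, in which the tool goes at most 50 mm and 8.59 degrees, less where a joint would pass 70% of its speed; a pose out of reach is approached as far as the arm can. A call with a gripper value outside its range is refused whole. The fingers move at their own pace and stop on an object; FORCE is the grip in N (left out, the last holds). Time passes only in rows, so rows that repeat a pose let the fingers close. It gives the time, the measured TCP pose, the force and the opening at its end, in the units of the state.
- bot.get_obs(): the state, without advancing time (a new reading comes with each control period).
- bot.camera(name): name is "scene" or "top" or "wrist"; returns (picture, depth): 400x640x3 uint8, red, green, blue; 400x640 float32, m along the optical axis (not along the pixel's ray), 0 where there is no reading.
- bot.camera_model(name): a dict with "fx", "fy", "cx", "cy" (pixels), "rvec" (rotation vector, rad) and "tvec" (3), from world to camera coordinates, as OpenCV has them; the wrist camera has in their place "tool_from_camera" (4x4, takes a point from camera to tool coordinates, whose origin is the TCP and whose axes are the tool frame's). Camera axes: x right, y down, z forward; pixel columns grow to the right and rows downward; lengths in m; the calibration is good to about 2 mm. A picture is of the moment at which its call begins: read the wrist's pose just before it. camera_model takes no time and is no camera call.
- bot.job_done(): hands the job in, once; it reports no verdict.
Trained networks look in the newest picture that a camera, given by its name, has taken for a name from the list of things; names that differ only in an ending like _2 or _b are one class to them, and where a whole thing is asked for, a point or a joint stands for the part that bears it (a point fixed in the world has none). Each returns a list of dicts, best first, with "conf" (0 to 1); they miss things now and then, are a little off and sometimes report something else, mostly with a low value. They report only what shows in the picture. A call takes as long as a camera call. They do not tell look-alikes from the thing itself.
- bot.regions_of(camera, label): "pixels" (400x640 bool, what is visible of it) and "point" ([row, column] in pixels, amid what is visible of it).
The state is a dict: "time": time; "q": joint angles; "qd": joint speeds; "joint_efforts": joint torques, N m; "ee_pos": TCP position; "tcp_rot": TCP orientation; "wrist_force": force on the tool from outside, world axes, zero at the start; "torque": the same for the moment, N m; "opening": finger opening in m.
Only numpy, scipy, OpenCV 4.12 (cv2) and the standard library are available. Lean on these libraries where they do the work, as an engineer would, in place of code of your own. Each camera call takes 0.05 s, during which the arm holds its last target. There are 200 camera calls.

## Working session

There is one attempt and no reset: what is moved stays moved. The work goes in short steps, Python scripts to look and compute and a shell command to move; the robot and the scene stay as the last step left them, time stands still between calls to the robot, and variables do not carry over. Pictures are saved under pics/ and viewed, about 8 in all and at most 12, crops included, and the job is handed in when it is done.

```bash
mkdir -p pics; cat > h.py <<'E'
import numpy as np, cv2
from workcell import bot
def world(cam, depth, r, c):
    m=bot.camera_model(cam); R=cv2.Rodrigues(np.array(m["rvec"],float))[0]; t=np.array(m["tvec"],float).ravel()
    z=depth[r,c]; p=np.stack([(c-m["cx"])/m["fx"]*z,(r-m["cy"])/m["fy"]*z,z],-1)
    return (p-t)@R
E
python3 - <<'E'
from h import *
for cam in ("top","scene"):
    im,d=bot.camera(cam); cv2.imwrite(f"pics/{cam}1.png",im[:,:,::-1]); np.save(f"{cam}.npy",d)
    for l in ["pot_yellow","pot_blue","pot_green","pot_mauve","lid_bare","lid_lime","lid_mauve","turn_button","glue","tube","block_a","block_b","brush"]:
        for g in bot.regions_of(cam,l)[:3]:
            r,c=np.nonzero(g["pixels"]&(d>0)); 
            if len(r)==0: continue
            w=world(cam,d,r,c); zt=np.percentile(w[:,2],90); k=w[:,2]>zt-.006
            mm=w[k]; print(cam,l,round(g["conf"],2),[int(x) for x in g["point"]],len(r),"top",((mm.min(0)+mm.max(0))/2).round(3),mm.mean(0).round(3))
o=bot.get_obs(); print(o["time"],o["ee_pos"],o["tcp_rot"],o["opening"])
E
```

```text
top pot_yellow 0.56 [243, 270] 500 top [0.447 0.216 0.073] [0.447 0.215 0.072]
top pot_yellow 0.55 [182, 443] 789 top [ 0.608 -0.244  0.03 ] [ 0.609 -0.247  0.028]
top pot_blue 0.96 [226, 313] 536 top [0.485 0.107 0.073] [0.485 0.107 0.072]
top pot_green 0.95 [174, 275] 515 top [0.626 0.206 0.073] [0.625 0.206 0.072]
top pot_mauve 0.91 [189, 325] 565 top [0.583 0.072 0.073] [0.583 0.072 0.072]
top pot_mauve 0.23 [135, 238] 473 top [0.728 0.316 0.098] [0.729 0.318 0.098]
top lid_bare 0.8 [248, 471] 886 top [ 0.437 -0.306  0.029] [ 0.436 -0.306  0.028]
top lid_lime 0.56 [182, 445] 781 top [ 0.608 -0.244  0.03 ] [ 0.609 -0.247  0.028]
top lid_mauve 0.58 [228, 393] 780 top [ 0.484 -0.112  0.03 ] [ 0.485 -0.113  0.029]
top turn_button 0.77 [186, 159] 188 top [0.6   0.529 0.022] [0.599 0.529 0.022]
top turn_button 0.63 [217, 207] 176 top [0.511 0.387 0.023] [0.511 0.387 0.022]
top turn_button 0.61 [182, 211] 220 top [0.611 0.386 0.023] [0.611 0.386 0.022]
top glue 0.88 [119, 291] 472 top [0.776 0.162 0.138] [0.775 0.161 0.139]
top tube 0.75 [137, 236] 473 top [0.728 0.316 0.098] [0.729 0.3
[... 1887 characters left out ...]
top [0.778 0.162 0.131] [0.78  0.16  0.134]
scene tube 0.96 [197, 427] 497 top [0.73  0.318 0.095] [0.73  0.317 0.095]
scene block_a 0.77 [149, 350] 212 top [0.373 0.356 0.029] [0.375 0.357 0.028]
scene block_a 0.63 [258, 374] 403 top [0.75  0.045 0.034] [0.751 0.044 0.033]
scene block_b 0.77 [149, 350] 212 top [0.373 0.356 0.029] [0.375 0.357 0.028]
scene block_b 0.63 [258, 374] 403 top [0.75  0.045 0.034] [0.751 0.044 0.033]
scene brush 0.66 [170, 308] 413 top [0.341 0.172 0.018] [0.342 0.186 0.017]
scene brush 0.64 [272, 204] 612 top [ 0.442 -0.309  0.027] [ 0.441 -0.308  0.026]
1.4 [ 0.15135169 -0.52875327  0.23127987] [-9.00008538e+01  1.88714732e-03 -7.40265275e+01] 0.08508771535865008
```

```bash
python3 - <<'E'
import cv2,numpy as np
im=cv2.imread("pics/top1.png"); 
a=cv2.resize(im[100:310,130:530],None,fx=2,fy=2,interpolation=cv2.INTER_CUBIC)
b=cv2.resize(im[165:235,140:230],(230,179),interpolation=cv2.INTER_CUBIC)
cv2.imwrite("pics/crop1.png",a)
cv2.imwrite("pics/crop2.png",cv2.resize(im[160:240,140:230],None,fx=6,fy=6,interpolation=cv2.INTER_CUBIC))
E
```

```text
(no output)
```

View pics/crop1.png

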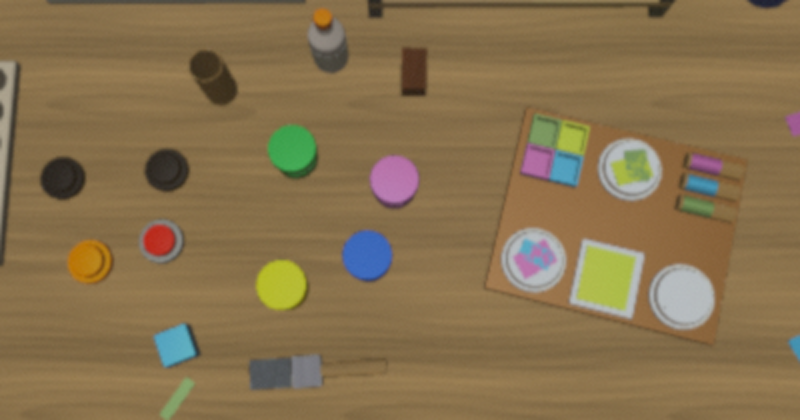

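View pics/crop2.png

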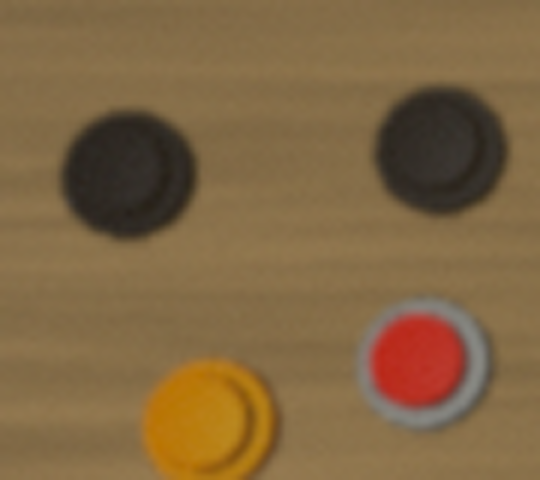

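Top picture: yellow pot at full-image px (row 243, col 270), the only yellow-lidded pot. The bare lid is at (248, 471), all white, while the other two lids have paint. The four button-like things are the red cap in a grey housing at (220, 210), an orange one at (230, 175), and black ones at (185, 213) and (188, 161). The enlarged crop confirms the red/grey one is meant. I'll start moving at height.

```bash
python3 -m jog '[[1,0.6,1.5,0,0,0,1],[1,1.2,3,0,0,0,2],[1,1.8,4.5,0,0,0,3],[1,2.4,6,0,0,0,4],[1,3,7.4,0,0,0,5]]' 20
python3 -m jog '[[1,0.6,1.5,0,0,0,1],[1,1.2,3,0,0,0,2],[1,1.8,4.5,0,0,0,3],[1,2.4,6,0,0,0,4],[1,3,7.4,0,0,0,5]]'
python3 -m jog '[[1,0.6,1.5,0,0,0,1],[1,1.2,3,0,0,0,2],[1,1.8,4.5,0,0,0,3],[1,2.4,6,0,0,0,4],[1,3,7.4,0,0,0,5]]'
```

```text
time: 1.9
ee_pos: [0.2266, -0.3422, 0.2314]
tcp_rot: [-90.0, -0.0, -48.8]
wrist_force: [1.3, -0.3, 0.4]
opening: 0.012
time: 2.4
ee_pos: [0.3016, -0.1572, 0.2316]
tcp_rot: [-90.0, -0.1, -23.8]
wrist_force: [0.9, -0.4, 0.9]
opening: -0.0001
time: 2.9
ee_pos: [0.3766, 0.0281, 0.2316]
tcp_rot: [-90.0, -0.1, 1.2]
wrist_force: [0.6, -0.5, -0.1]
opening: 0.0
```

```bash
python3 -m jog '[[1,0.6,1.5,0,0,0,1],[1,1.2,3,0,0,0,2],[1,1.8,4.5,0,0,0,3],[1,2.4,6,0,0,0,4],[1,2.9,7.4,0,0,0,5]]'
cat >> h.py <<'E'
from scipy.spatial.transform import Rotation as Ro
def wrist(label,name,ztop):
    o=bot.get_obs(); im,d=bot.camera("wrist"); m=bot.camera_model("wrist")
    cv2.imwrite(f"pics/{name}.png",im[:,:,::-1])
    R=Ro.from_euler("xyz",o["tcp_rot"],degrees=True).as_matrix(); T=np.array(m["tool_from_camera"])
    print(o["time"],np.round(o["ee_pos"],4))
    for g in bot.regions_of("wrist",label)[:3]:
        r,c=np.nonzero(g["pixels"]&(d>0)); z=d[r,c]
        p=np.stack([(c-m["cx"])/m["fx"]*z,(r-m["cy"])/m["fy"]*z,z],-1)
        w=(p@T[:3,:3].T+T[:3,3])@R.T+o["ee_pos"]; w=w[abs(w[:,2]-ztop)<.008]
        if len(w): print(label,round(g["conf"],2),[int(x) for x in g["point"]],len(w),((np.percentile(w,1,0)+np.percentile(w,99,0))/2).round(4),w.mean(0).round(4),"span",np.ptp(w,axis=0).round(3))
E
python3 -c "
from h import *
wrist('pot_yellow','w1',.072)"
```

```text
time: 3.4
ee_pos: [0.4493, 0.2132, 0.2312]
tcp_rot: [-90.0, -0.0, 26.2]
wrist_force: [0.7, -0.2, -0.4]
opening: 0.0003
3.4 [0.4493 0.2132 0.2312]
pot_yellow 0.67 [177, 311] 3363 [0.4453 0.2169 0.071 ] [0.445  0.2174 0.0713] span [0.063 0.063 0.009]
```

View pics/w1.png

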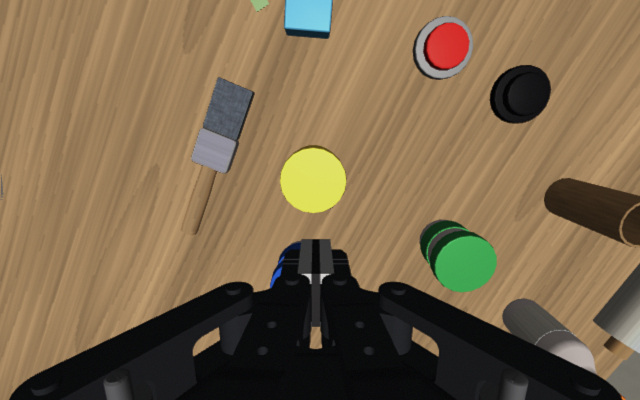

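The wrist picture shows the yellow lid at (180, 313), with the fingertips shut above its edge in perspective. Lid centre is (0.446, 0.216), in agreement with the top view to within 2 mm. Next: descend to 3 cm above it and hold.

```bash
python3 -m jog '[[1,-0.1,0.1,-1.1,0,0,0],[1,-0.1,0.1,-2.2,0,0,0],[1,-0.1,0.1,-3.3,0,0,0],[1,-0.1,0.1,-4.4,0,0,0],[1,-0.1,0.1,-5.2,0,0,0]]'
python3 -m jog '[[1,0,0,0,0,0,0],[1,0,0,0,0,0,0],[1,0,0,0,0,0,0],[1,0,0,0,0,0,0],[1,0,0,0,0,0,0]]'
python3 -c "
from h import *
im,d=bot.camera('scene'); cv2.imwrite('pics/s2.png',cv2.resize(im[100:220,250:410],None,fx=5,fy=5,interpolation=cv2.INTER_CUBIC)[:,:,::-1])"
```

```text
time: 4.0
ee_pos: [0.4457, 0.2129, 0.0997]
tcp_rot: [-90.0, 0.1, 25.9]
wrist_force: [0.2, -0.3, 0.7]
opening: -0.0002
time: 4.5
ee_pos: [0.4468, 0.2139, 0.1022]
tcp_rot: [-90.0, -0.1, 26.0]
wrist_force: [-0.3, 1.3, -1.1]
opening: 0.0001
```

View pics/s2.png

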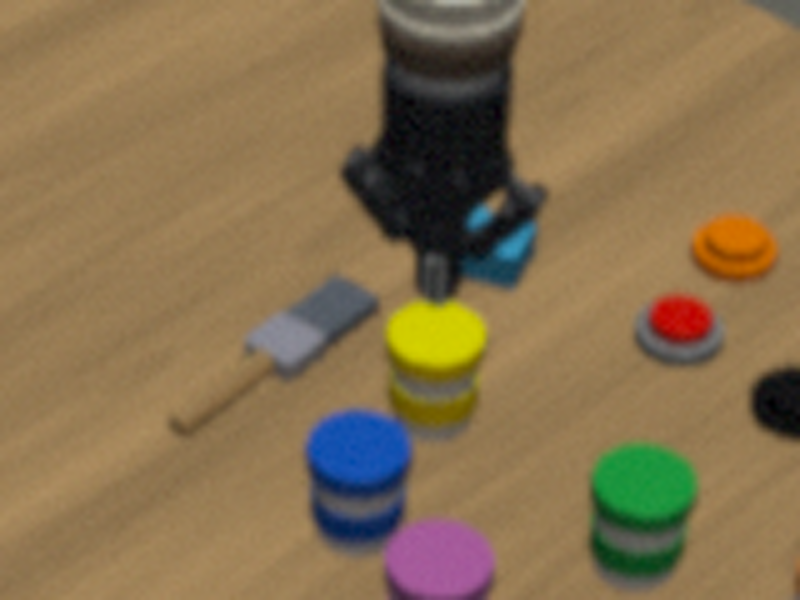

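The scene picture shows the shut fingertips about 3 cm above the yellow lid, near its middle, and nothing touched. I'll hold, then rise.

```bash
python3 -m jog '[[1,0,0.1,0,0,0,0],[1,0,0.1,0,0,0,0],[1,0,0.1,0,0,0,0],[1,0,0.1,0,0,0,0],[1,0,0.1,0,0,0,0]]'
for i in 1 2 3 4; do python3 -m jog '[[1,0,0,0,0,0,0],[1,0,0,0,0,0,0],[1,0,0,0,0,0,0],[1,0,0,0,0,0,0],[1,0,0,0,0,0,0]]' | sed -n '1,2p'; done
python3 -m jog '[[1,0,0,1.2,0,0,0],[1,0,0,2.4,0,0,0],[1,0,0,3.6,0,0,0],[1,0,0,4.8,0,0,0],[1,0,0,5.2,0,0,0]]'
python3 -m jog '[[1,0,-1.4,0,0,0,-0.8],[1,0,-2.8,0,0,0,-1.6],[1,0,-4.2,0,0,0,-2.4],[1,0,-5.6,0,0,0,-3.2],[1,-0.1,-7,0,0,0,-4]]'
python3 -m jog '[[1,0,-1.4,0,0,0,-0.8],[1,0,-2.8,0,0,0,-1.6],[1,0,-4.2,0,0,0,-2.4],[1,0,-5.6,0,0,0,-3.2],[1,-0.1,-7,0,0,0,-4]]'
python3 -m jog '[[1,0,-1.4,0,0,0,-0.8],[1,0,-2.8,0,0,0,-1.6],[1,0,-4.2,0,0,0,-2.4],[1,0,-5.6,0,0,0,-3.2],[1,-0.1,-7,0,0,0,-4]]'
python3 -c "
from h import *
wrist('lid_bare','w2',.026)"
```

```text
time: 5.05
ee_pos: [0.4463, 0.2162, 0.1012]
tcp_rot: [-90.0, 0.0, 26.0]
wrist_force: [0.4, 0.1, 1.0]
opening: -0.0
time: 5.55
ee_pos: [0.4464, 0.2162, 0.1013]
time: 6.05
ee_pos: [0.4463, 0.2162, 0.1013]
time: 6.55
ee_pos: [0.4463, 0.2162, 0.1013]
time: 7.05
ee_pos: [0.4463, 0.2162, 0.1013]
time: 7.55
ee_pos: [0.447, 0.2166, 0.2344]
tcp_rot: [-90.0, -0.2, 26.0]
wrist_force: [0.9, -0.3, 0.0]
opening: -0.0001
time: 8.05
ee_pos: [0.4436, 0.0399, 0.2305]
tcp_rot: [-90.0, 0.0, 5.8]
wrist_force: [1.2, -0.4, -0.3]
opening: -0.0002
time: 8.55
ee_pos: [0.4411, -0.1352, 0.2305]
tcp_rot: [-90.0, 0.0, -14.2]
wrist_force: [0.6, 0.6, 0.7]
opening: 0.0
time: 9.05
ee_pos: [0.4386, -0.3102, 0.2304]
tcp_rot: [-90.0, 0.0, -34.2]
wrist_force: [0.0, -0.1, -0.1]
opening: -0.0004
9.05 [ 0.4386 -0.3102  0.2304]
lid_bare 0.84 [175, 308] 4374 [ 0.4357 -0.3066  0.0237] [ 0.4367 -0.3051  0.0258] span [0.085 0.085 0.013]
```

View pics/w2.png

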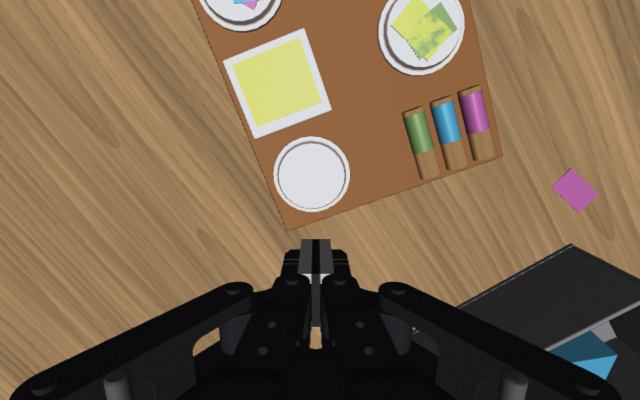

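The wrist picture shows the bare white lid at (175, 312), with lime and mauve painted lids well away. There is a dark tray-like thing at lower right, so I'll check its clearance in the top depth before descending.

```bash
python3 -c "
from h import *
d=np.load('top.npy'); r,c=np.nonzero(d>0); w=world('top',d,r,c)
h=np.hypot(w[:,0]-.437,w[:,1]+.306)
for a in (.06,.1,.15,.2,.25): print(a,w[h<a][:,2].max().round(3),w[h<a][w[h<a][:,2].argmax()].round(3))"
```

```text
0.06 0.033 [ 0.409 -0.291  0.033]
0.1 0.033 [ 0.409 -0.291  0.033]
0.15 0.037 [ 0.564 -0.307  0.037]
0.2 0.037 [ 0.577 -0.363  0.037]
0.25 0.037 [ 0.577 -0.363  0.037]
```

Clear. Descend to 3 cm above and hold for about 2.5 s, then rise.

```bash
python3 -m jog '[[1,-0.1,0.15,-1.4,0,0,0],[1,-0.1,0.15,-2.8,0,0,0],[1,-0.1,0.15,-4.2,0,0,0],[1,-0.1,0.15,-5.6,0,0,0],[1,-0.1,0.15,-6.8,0,0,0]]'
for i in 1 2 3 4 5; do python3 -m jog '[[1,0,0,0,0,0,0],[1,0,0,0,0,0,0],[1,0,0,0,0,0,0],[1,0,0,0,0,0,0],[1,0,0,0,0,0,0]]' | sed -n '1,2p'; done
python3 -c "
from h import *
im,d=bot.camera('scene'); cv2.imwrite('pics/s3.png',cv2.resize(im[180:330,120:320],None,fx=4,fy=4,interpolation=cv2.INTER_CUBIC)[:,:,::-1])"
```

```text
time: 9.65
ee_pos: [0.4357, -0.3039, 0.0588]
tcp_rot: [-90.0, 0.1, -34.0]
wrist_force: [0.3, 0.6, -0.5]
opening: -0.0
time: 10.15
ee_pos: [0.437, -0.3054, 0.0626]
time: 10.65
ee_pos: [0.4363, -0.305, 0.0612]
time: 11.15
ee_pos: [0.4363, -0.305, 0.0613]
time: 11.65
ee_pos: [0.4364, -0.305, 0.0613]
time: 12.15
ee_pos: [0.4364, -0.305, 0.0613]
```

View pics/s3.png

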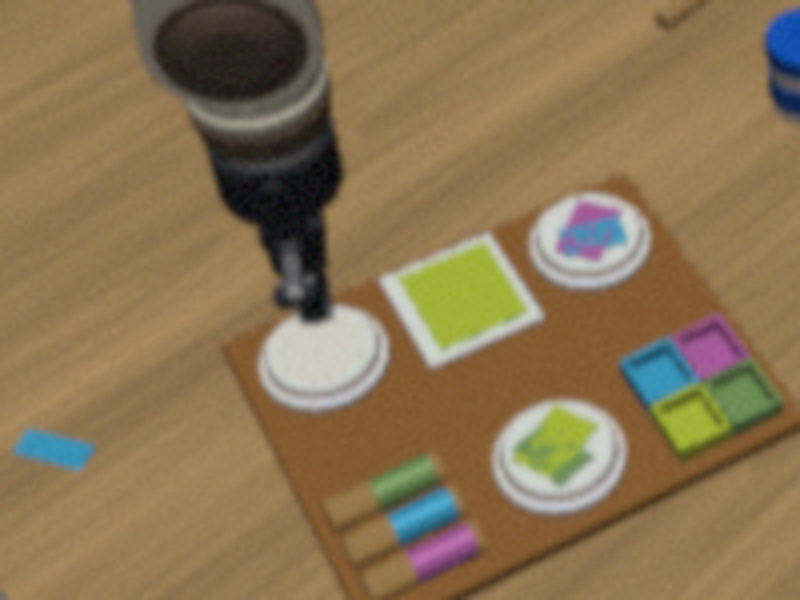

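The scene picture shows the fingertips about 3 cm above the bare lid's middle; the board and loose things are unchanged. Next: rise and move to the button, keeping to small x to avoid passing over the blue pot.

```bash
python3 -m jog '[[1,0,0,1.4,0,0,0],[1,0,0,2.8,0,0,0],[1,0,0,4.2,0,0,0],[1,0,0,5.6,0,0,0],[1,0,0,7,0,0,0]]'
python3 -m jog '[[1,-0.2,1.4,0,0,0,0.7],[1,-0.4,2.8,0,0,0,1.4],[1,-0.6,4.2,0,0,0,2.1],[1,-0.8,5.6,0,0,0,2.8],[1,-1,6.9,0,0,0,3.5]]'
python3 -m jog '[[1,0,1.4,0,0,0,0.7],[1,0,2.8,0,0,0,1.4],[1,0,4.2,0,0,0,2.1],[1,0,5.6,0,0,0,2.8],[1,0,6.9,0,0,0,3.5]]'
python3 -m jog '[[1,0.2,1.4,0,0,0,0.7],[1,0.4,2.8,0,0,0,1.4],[1,0.6,4.2,0,0,0,2.1],[1,0.8,5.6,0,0,0,2.8],[1,1,6.9,0,0,0,3.5]]'
python3 -m jog '[[1,0.6,1.4,0,0,0,0.7],[1,1.2,2.8,0,0,0,1.4],[1,1.8,4.2,0,0,0,2.1],[1,2.4,5.6,0,0,0,2.8],[1,3,7,0,0,0,3.5]]'
python3 -c "
from h import *
wrist('turn_button','w3',.022)"
```

```text
time: 12.7
ee_pos: [0.4362, -0.3049, 0.2378]
tcp_rot: [-90.0, -0.0, -34.0]
wrist_force: [-0.1, -0.6, -0.0]
opening: -0.0
time: 13.2
ee_pos: [0.4109, -0.1312, 0.2364]
tcp_rot: [-90.0, -0.0, -16.4]
wrist_force: [-0.3, 0.9, -0.3]
opening: 0.0001
time: 13.7
ee_pos: [0.4111, 0.0415, 0.2365]
tcp_rot: [-90.0, -0.0, 1.1]
wrist_force: [0.8, 0.8, 0.0]
opening: -0.0005
time: 14.2
ee_pos: [0.4363, 0.2142, 0.2363]
tcp_rot: [-90.0, -0.0, 18.6]
wrist_force: [1.5, -0.4, -0.1]
opening: -0.0
time: 14.7
ee_pos: [0.5117, 0.389, 0.2361]
tcp_rot: [-90.0, -0.0, 36.1]
wrist_force: [0.9, 0.6, 0.7]
opening: 0.0002
14.7 [0.5117 0.389  0.2361]
turn_button 0.95 [116, 454] 1375 [0.5971 0.5313 0.0188] [0.5964 0.5312 0.0209] span [0.043 0.043 0.01 ]
turn_button 0.87 [221, 381] 1060 [0.6086 0.3886 0.0188] [0.6078 0.389  0.0208] span [0.043 0.043 0.009]
turn_button 0.8 [175, 315] 1147 [0.5095 0.3906 0.0201] [0.5094 0.3908 0.0211] span [0.042 0.043 0.009]
```

View pics/w3.png

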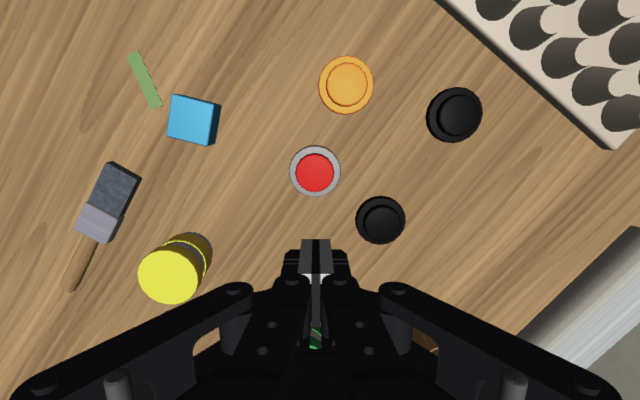

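The wrist picture shows the red cap in the grey housing at (172, 315), centre (0.510, 0.390). The black and orange look-alikes stay clear. Descend in stages.

```bash
python3 -m jog '[[1,0,0,-1.5,0,0,0],[1,0,0,-3,0,0,0],[1,0,0,-4.5,0,0,0],[1,0,0,-6,0,0,0],[1,0,0,-7.5,0,0,0]]'
python3 -m jog '[[1,-0.05,0,-0.2,0,0,0],[1,-0.05,0,-0.4,0,0,0],[1,-0.05,0,-0.6,0,0,0],[1,-0.05,0,-0.6,0,0,0],[1,-0.05,0,-0.6,0,0,0]]'
python3 -m jog '[[1,0,0,-0.1,0,0,0],[1,0,0,-0.2,0,0,0],[1,0,0,-0.3,0,0,0],[1,0,0,-0.3,0,0,0],[1,0,0,-0.3,0,0,0]]'
```

```text
time: 15.3
ee_pos: [0.5111, 0.387, 0.0476]
tcp_rot: [-90.0, -0.0, 35.9]
wrist_force: [0.0, 0.1, -0.1]
opening: 0.0
time: 15.8
ee_pos: [0.5107, 0.388, 0.0353]
tcp_rot: [-90.0, -0.1, 36.0]
wrist_force: [-0.2, -0.2, -0.4]
opening: 0.0001
time: 16.3
ee_pos: [0.51, 0.3874, 0.0261]
tcp_rot: [-90.0, 0.0, 36.0]
wrist_force: [-0.1, 0.2, 0.0]
opening: -0.0001
```

```bash
python3 -m jog '[[1,0,0,-0.1,0,0,0],[1,0,0,-0.2,0,0,0],[1,0,0,-0.3,0,0,0],[1,0,0,-0.3,0,0,0],[1,0,0,-0.3,0,0,0]]'
python3 -m jog '[[1,0,0,-0.1,0,0,0],[1,0,0,-0.1,0,0,0],[1,0,0,-0.1,0,0,0]]'
```

```text
time: 16.8
ee_pos: [0.5102, 0.3876, 0.0191]
tcp_rot: [-90.0, -0.0, 36.0]
wrist_force: [0.3, 0.9, 3.4]
opening: 0.0
time: 17.1
ee_pos: [0.5103, 0.3876, 0.0165]
tcp_rot: [-90.0, -0.0, 36.0]
wrist_force: [0.4, -0.2, 4.4]
opening: -0.0001
```

```bash
python3 -m jog '[[1,0,0,-0.1,0,0,0],[1,0,0,-0.1,0,0,0],[1,0,0,-0.1,0,0,0]]'
python3 -m jog '[[1,0,0,-0.1,0,0,0],[1,0,0,-0.1,0,0,0],[1,0,0,-0.1,0,0,0]]'
```

```text
time: 17.4
ee_pos: [0.5103, 0.3876, 0.0159]
tcp_rot: [-90.0, -0.1, 36.0]
wrist_force: [-4.4, -3.4, 16.4]
opening: 0.0
time: 17.7
ee_pos: [0.5105, 0.3877, 0.0156]
tcp_rot: [-90.0, -0.2, 36.0]
wrist_force: [-10.2, -7.9, 31.7]
opening: -0.0001
```

The button is bottomed: z stops at about 0.0156 while the force rises well above the 5 N spring. Release.

```bash
python3 -m jog '[[1,0,0,0.3,0,0,0],[1,0,0,0.8,0,0,0],[1,0,0,1.6,0,0,0],[1,0,0,2.8,0,0,0],[1,0,0,4,0,0,0]]'
python3 -m jog '[[1,0,0,1.2,0,0,0],[1,0,0,2.4,0,0,0],[1,0,0,3.6,0,0,0],[1,0,0,4.8,0,0,0],[1,0,0,4.8,0,0,0]]'
python3 -m jog '[[1,0,0,0,0,0,0],[1,0,0,0,0,0,0],[1,0,0,0,0,0,0]]'
python3 - <<'E'
from h import *
wrist('turn_button','w4',.021)
im,d=bot.camera("top"); cv2.imwrite("pics/top2.png",cv2.resize(im[100:310,130:530],None,fx=2,fy=2)[:,:,::-1])
d0=np.load("top.npy"); a=cv2.imread("pics/top1.png")[:,:,::-1]
for l,rc in dict(yellow=(243,270),blue=(226,313),green=(174,275),mauve=(189,325)).items():
    r,c=rc; print(l,float(np.abs(im[r-18:r+18,c-18:c+18].astype(int)-a[r-18:r+18,c-18:c+18]).mean()))
E
```

```text
time: 18.2
ee_pos: [0.5096, 0.3871, 0.1116]
tcp_rot: [-90.0, 0.1, 36.0]
wrist_force: [1.3, 0.2, -0.3]
opening: -0.0003
time: 18.7
ee_pos: [0.5109, 0.3881, 0.2358]
tcp_rot: [-90.0, -0.3, 36.0]
wrist_force: [0.9, -0.3, -0.2]
opening: 0.0001
time: 19.0
ee_pos: [0.5098, 0.3872, 0.2298]
tcp_rot: [-90.0, 0.1, 36.0]
wrist_force: [0.0, -1.0, 0.8]
opening: -0.0
19.0 [0.5098 0.3872 0.2298]
turn_button 0.9 [117, 460] 1455 [0.597  0.5311 0.0186] [0.5964 0.5309 0.0208] span [0.044 0.044 0.011]
turn_button 0.76 [174, 318] 1200 [0.5098 0.3906 0.0201] [0.5097 0.3909 0.0211] span [0.043 0.043 0.011]
turn_button 0.69 [82, 352] 1475 [0.482  0.4853 0.0207] [0.4818 0.4855 0.0211] span [0.043 0.043 0.01 ]
yellow 2.6584362139917697
blue 2.4200102880658436
green 2.3058127572016462
mauve 2.6275720164609053
```

View pics/top2.png

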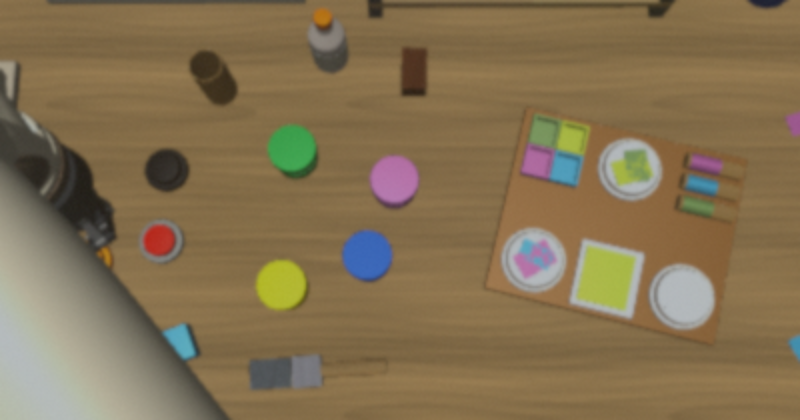

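The pots at crop (282, 285), (367, 255), (394, 181) and (293, 150), the board and the loose things are where they were. The red button at (160, 240) is up again, and the arm is clear. Handing in.

```bash
python3 -c "
from workcell import bot
print(bot.job_done())"
```

```text
the job is handed in; nothing more can be done
None
```

The job is handed in, at about 19 s on the robot's clock. The hand-in gives no verdict, so these are my own measurements:

- **Yellow pot:** I held the shut fingertips about 3 cm above the middle of the yellow lid for a little over 2.5 s.
- **Bare lid:** I held them about 3.3 cm above the middle of the bare cup lid for about 2.5 s.
- **Button:** I pressed the red button in the grey housing until it stopped. The tip halted at z of about 0.0156 m, 6 mm below the cap's rest height, and the force rose to about 33 N against the 5 N spring. I then let go and rose to z = 0.23 m.

**Last checks:** The button cap reads the same height as before the press, so it is up again. The pots, board and the loose things in view look unmoved in the top picture, and the wrist force is about zero. The arm hid part of the sky-blue block, the orange look-alike and a black look-alike in that last top picture, so I could not check those fully there. No check failed; the camera positions of each target differed by at most about 5 mm.

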